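# Unbolt the hot kiln lid with the hook

## Robot

A 6-joint arm with a two-finger parallel gripper is mounted at the origin on the work surface. World frame = base frame: x ahead of the robot, y to its left, z up, the work surface at z = 0. Lengths are in mm, angles in rad, forces in N, time in s.
With the tool pointing down it reaches from about 350 to 775 mm from the base axis. Payload 7.3 kg.
Tool frame: the origin (TCP) lies at the centre of the arm's flange, where the gripper is bolted on; the fingertips stand 178 mm ahead of it and the grasp point (between the pads) lies 159 mm ahead of it; z points along the fingers, y is the direction in which the jaws open and shut (so a half turn about z gives the same grasp; the last joint's range is limited). The gripper opens to 92 mm and grips with 3 to 60 N. Pads are 19 mm wide; open, the fingers measure 130 mm over their backs; the gripper's body (75 mm by 190 mm) begins 47 mm behind the grasp point.
Start: joints at [0.972, 0.342, 1.524, -0, 1.275, -0.146], TCP at [229.659, 472.106, 404.741] pointing down, gripper open.
Joint ranges: [-2.53, 2.53], [-0.77, 2.02], [0.04, 2.7], [-1, 4.14], [0.28, 2.66], [-3.11, 3.11]. Speed limits (rad/s): [2.57, 2.57, 3.14, 3.14, 3.14, 3.14].

## Interface

Orientations are given as [roll, pitch, yaw] about the fixed x, y, z axes, in that order (R = Rz(yaw) Ry(pitch) Rx(roll)).
In Python, from plant import get_obs, capture, close_job gives the robot as it stands. The module is installed in compiled form; this text tells all that it offers.
- The arm moves only by the shell command python3 -m pendant 'ROWS'. ROWS is JSON, a list of rows, each a list of 3 entries, a list of its own where there are three numbers: the shift along the tool's x, y, z in m, then the turn, a rotation vector about the tool's x, y, z in rad, then the finger opening in m, from 0 to 0.0918. In form: [[[tx, ty, tz], [wx, wy, wz], fingers], ...]. A call has 1 to 10 rows; each row is the pose to reach, as a shift and turn from the pose commanded when the call began, along the tool's axes at that moment; what a row does not reach only later rows make up. A row lasts 1/12 s, in which the tool goes at most 41.7 mm and 7.16 degrees, less where a joint would pass 70% of its speed; a pose out of reach is approached as far as the arm can. A call with a gripper value outside its range is refused whole. The fingers move at their own pace and stop on an object; the grip force is fixed at half the most. Time passes only in rows, so rows that repeat a pose let the fingers close. It gives the time, the measured TCP pose, the force and the opening at its end, in the units of the state.
- get_obs(): the state, without advancing time (a new reading comes with each control period).
- capture(name): name is "scene" or "top" or "wrist"; returns a dict with "color" (480x640x3 uint8, red, green, blue), "mtx" (3x3 intrinsics, pixels), "dist" ([k1, k2, p1, p2, k3] as OpenCV has them; the pictures are not rectified), "rvec" (rotation vector, rad) and "tvec" (3), from world to camera coordinates, as OpenCV has them. Camera axes: x right, y down, z forward; pixel columns grow to the right and rows downward; lengths in mm; the calibration is good to about 2 mm. A picture is of the moment at which its call begins. There is no depth.
- close_job(): hands the job in, once; it reports no verdict.
The state is a dict: "time": time; "joint_positions": joint angles; "dq": joint speeds; "tau": joint torques, N m; "tool_pos": TCP position; "tcp_rot": TCP orientation; "contact_force": force on the tool from outside, world axes, zero at the start; "moment": the same for the moment, N m; "grip_width": finger opening in mm.
Only numpy, scipy, OpenCV 4.12 (cv2) and the standard library are available. Lean on these libraries where they do the work, as an engineer would, in place of code of your own. Each camera call takes 0.05 s, during which the arm holds its last target. There are 200 camera calls.

## Task

The kiln has been fired and is hot. Take the kiln hook from its rest, drop its leg into the ring of the lid bolt and draw the bolt fully back, past its spring catch to the stop, with a steady pull and no more force than it needs; then put the hook back in its rest as it was. Do not touch the kiln with the gripper or arm, and leave the other things on the bench alone.

Things in the scene. Friction and masses are not known exactly. Their poses are not given: they have to be found in the camera images.
- kiln: Hot top-loading bench kiln, fixed, grey with a flat steel lid: 260 deep (its x) x 240 wide (y) x 200 mm to the lid's top. Origin: middle of the lower front edge, on the bench; x runs from front (robot side, black controller 22 mm proud) to back, z up. Lid handle juts out to y -161 mm, x 65 to 195 mm, at 183 mm height.
- guard_slot (a point): Middle of the hook slot in the guard of 4 mm wires over the lid, at the wires' centre height, 24 mm above the lid. Slot: 36 mm clear, along the kiln's x over the bolt (kiln y -75 mm), from the open front to a cross wire 248 mm behind the kiln's front; 138 mm behind the front here. Axes as the kiln's.
- bolt (a joint): Lid bolt, 10 mm bar along the kiln's x at kiln y -75 mm. In m: 0 is fully shot (nose in the keeper at the back), 0.042 drawn against its solid stop; grows as the ring moves to the front (kiln -x); starts at 0 to 0.006. It slides at about 4 N; from 0.037 a bead on it must be pulled over a spring catch, at up to 13 N, then it snaps home. Ring and lid stand at most 22 N.
- bolt_ring (a point): Centre of the round ring that ends the bolt in front and moves with it. It lies flat (hole vertical): 6 mm round wire, inside 18, outside 30 mm; centre plane 12 mm above the lid, so 9 mm are free under it. Axes as the kiln's. Fully shot it is 110 mm, drawn 68 mm behind the kiln's front.
- kiln_hook: Kiln hook, loose, about 170 g: wooden handle 22 wide x 20 mm high (x -85 to 35 mm), 8 mm square steel stem (x 35 to 180), then a 6 mm round leg straight down, 36 mm below the axis, rounded tip. Origin: on the handle's axis at the grip point; x along the stem to the leg, z up. Centre of mass about 35 mm ahead of the origin.
- hook_tip (a point): Lowest point of the hook's leg: 180 mm ahead of the hook's origin along its x and 36 mm below it. Axes as the hook's.
- hook_rest: Rest of the hook, fixed: wooden base (x -158 to 42, 85 wide, 14 mm high) with two upright steel forks, 8 mm thick, flared mouths, prong tips 24 mm above the notch floor. Origin on the bench; x along the lying hook to its leg, z up. Front fork at x 15 mm carries the stem (floor 81 mm high), rear fork at x -130 the handle's tail (floor 75 mm).
- rest_seat (a point): Where the hook's origin lies when the hook is in its rest (hook x axis along the rest's x axis, leg hanging down): 60 mm from the rest's origin along its -x, 85 mm above the bench. Axes as the rest's.
- pliers: Bystander: small pliers with black grips, 150 mm long, lying flat; origin under its middle.
- mandrel: Bystander: tapered steel ring mandrel, 250 mm long, 23 mm thick, lying; origin at the centre of its thick end.
- flux_bottle: Bystander: white plastic bottle, 44 mm across, 110 mm high; origin under its centre.
- solder_block: Bystander: pale soldering block 140 x 90 x 25 mm; origin under its centre.
- findings_jar: Bystander: glass jar with a metal lid, 60 mm across, 70 mm high; origin under its centre.
Not all that is in view belongs to the job. What is shaped like the hook_rest but orange or white is not meant.

How it is judged:
By the outcome, as a careful person would: the job done as asked, in the order asked, and still so for the second after the job is handed in, with the robot touching nothing.
It also fails if it takes over 54 s, if anything falls off the work surface, if the arm or the gripper's body presses on something with over 40 N, if the wrist force passes 120 N, or if a joint passes its speed limit or range.

## Working session

There is one attempt and no reset: what is moved stays moved. The work goes in short steps, Python scripts to look and compute and a shell command to move; the robot and the scene stay as the last step left them, time stands still between calls to the robot, and variables do not carry over. Pictures are saved under pics/ and viewed, about 8 in all and at most 12, crops included, and the job is handed in when it is done.

```bash
mkdir -p pics; ls; python3 - <<'E'
from plant import get_obs, capture
import cv2,pickle
o=get_obs();print(o)
for n in ("scene","top"):
    c=capture(n);pickle.dump(c,open(n+'.pkl','wb'));cv2.imwrite(f'pics/{n}1.png',c['color'][:,:,::-1]);print(c['mtx'],c['dist'],c['rvec'],c['tvec'])
E
```

```text
pics
{'time': 0.0, 'joint_positions': array([ 9.71989206e-01,  3.42738475e-01,  1.52501577e+00,  1.48515130e-05,
        1.27537728e+00, -1.45976910e-01]), 'dq': array([-1.74723014e-04,  8.70076312e-05,  3.21901773e-04, -1.56524871e-04,
       -1.48885087e-04, -5.85962264e-04]), 'tau': array([ 5.39196208e-04, -4.31237841e+01, -2.44216526e+01,  7.16839987e-02,
        5.60571975e-02, -1.27348708e-04]), 'tool_pos': array([229.58775824, 471.99483024, 404.0370039 ]), 'tcp_rot': array([-3.14007221e+00, -2.37893308e-04,  2.68875793e+00]), 'contact_force': array([-0.50058823, -0.25221532,  0.17896188]), 'moment': array([ 0.00254968, -0.03742416,  0.03812324]), 'grip_width': 91.92188013743849}
[[475.52842062   0.         326.69978794]
 [  0.         475.52842062 238.83701224]
 [  0.           0.           1.        ]] [0.00854216 0.         0.         0.         0.        ] [ 0.71584143  2.6978829  -0.99480262] [ 438.44762504  -82.28637511 1466.30247711]
[[601.16328209   0.         312.71232463]
 [  0.         601.16328209 230.48084364]
 [  0.           0.           1.        ]] [0.02795471 0.         0.         0.         0.        ] [ 2.13287565 -2.09815906  0.18656708] [1.52028839e+00 5.44489616e+02 1.70923934e+03]
```

View pics/scene1.png

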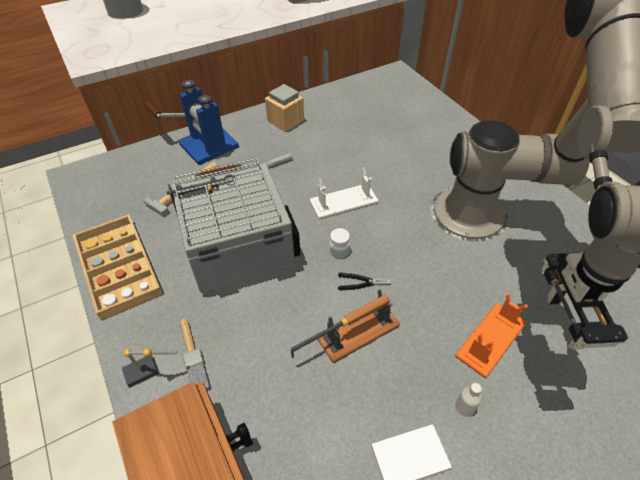

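View pics/top1.png

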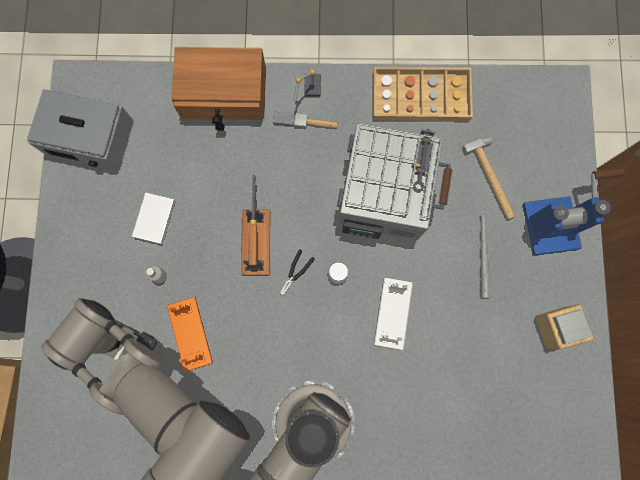

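```bash
cat > h.py <<'E'
import numpy as np,cv2,pickle
from scipy.spatial.transform import Rotation as R
def ray(c,uv):
    p=cv2.undistortPoints(np.array([[uv]],float),c['mtx'],c['dist'])[0,0]
    M=cv2.Rodrigues(np.asarray(c['rvec']))[0];t=np.asarray(c['tvec']).ravel()
    return -M.T@t, M.T@np.array([p[0],p[1],1])
def at(c,uv,z):
    o,d=ray(c,uv);return o+d*(z-o[2])/d[2]
def proj(c,P):
    return cv2.projectPoints(np.atleast_2d(np.array(P,float)),np.asarray(c['rvec']),np.asarray(c['tvec']),c['mtx'],c['dist'])[0][:,0]
def crop(c,x0,y0,x1,y1,s):
    return cv2.resize(c['color'][y0:y1,x0:x1,::-1],None,fx=s,fy=s,interpolation=cv2.INTER_CUBIC)
E
python3 - <<'E'
from h import *
c=pickle.load(open('top.pkl','rb'))
a=crop(c,230,165,285,285,5);b=crop(c,330,115,460,245,4)
im=np.zeros((600,800,3),np.uint8);im[:,:275]=a;im[:520,280:]=b
cv2.imwrite('pics/c1.png',im)
c=pickle.load(open('scene.pkl','rb'))
a=crop(c,280,280,410,370,5.5) 
cv2.imwrite('pics/c2.png',crop(c,285,285,405,375,6)[:600,:800])
E
```

```text
(no output)
```

View pics/c1.png

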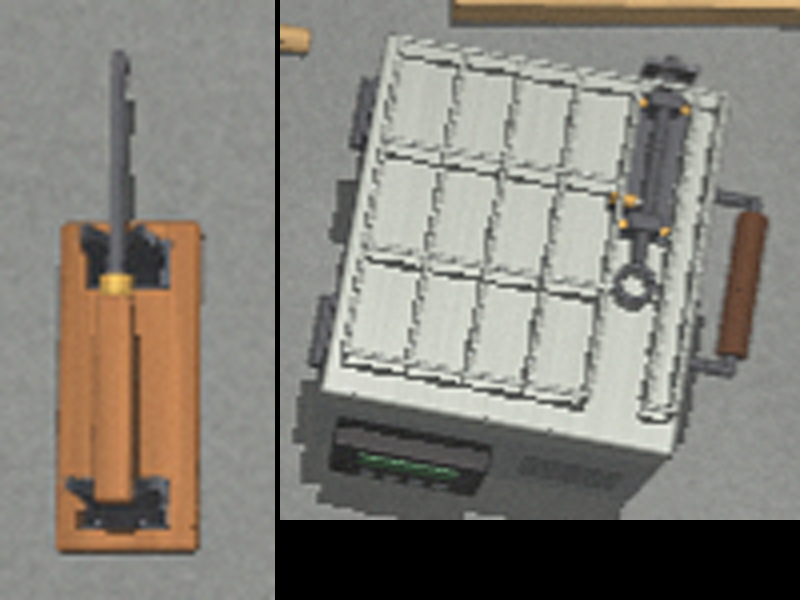

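View pics/c2.png

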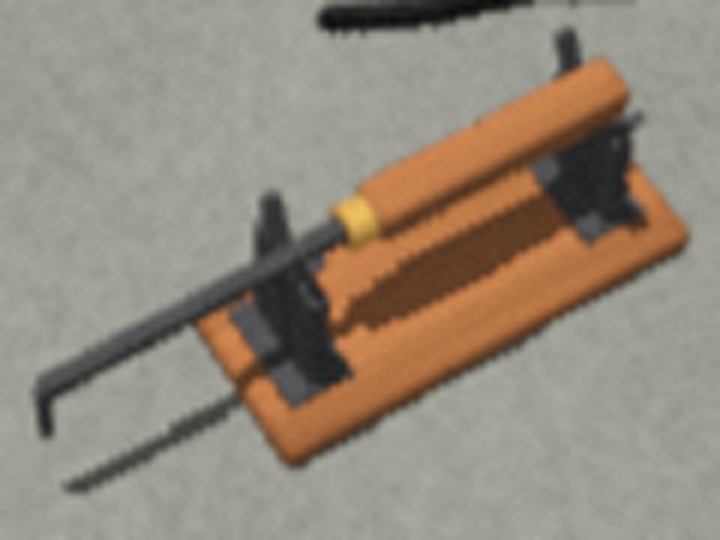

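```bash
python3 - <<'E'
from h import *
np.set_printoptions(precision=1,suppress=True)
c=pickle.load(open('top.pkl','rb'))
A=lambda x,y:(230+x/5-.4,165+y/5-.4)
B=lambda x,y:(330+(x-280)/4-.4,115+y/4-.4)
f=at(c,A(119,52),89);t=at(c,A(115,500),95)
print('hook stem end',f,'tail',t,'len',np.linalg.norm((f-t)[:2]),'yaw',np.arctan2(*(f-t)[1::-1]))
P=[at(c,A(*q),14) for q in((62,222),(200,222),(198,550),(58,550))]
print('base',P)
m=sum(P)/4;d=(P[0]+P[1]-P[2]-P[3])/2;yr=np.arctan2(d[1],d[0]);print(m,'yaw rest',yr,np.linalg.norm(d[:2]))
o=m[:2]+58*d[:2]/np.linalg.norm(d[:2]);print('rest origin',o,'seat',o-60*d[:2]/np.linalg.norm(d[:2]))
fl=at(c,B(325,388),200);fr=at(c,B(670,452),200)
w=fl-fr;print('kiln front',fl,fr,np.linalg.norm(w[:2]))
yk=np.arctan2(w[1],w[0])-np.pi/2;print('yaw kiln',yk)
x=np.array([np.cos(yk),np.sin(yk)]);y=np.array([-x[1],x[0]])
o=(fl+fr)[:2]/2
ring=at(c,B(633,286),212)[:2];print('ring',ring,'in kiln',(ring-o)@x,(ring-o)@y)
b=at(c,B(668,100),212)[:2];print('bolt',b,(b-o)@x,(b-o)@y)
for q in((640,412),(722,97),(345,360),(395,40),(585,402)):
  p=at(c,B(*q),224)[:2];print((p-o)@x,(p-o)@y)
s=pickle.load(open('scene.pkl','rb'))
S=lambda x,y:(285+x/6-.4,285+y/6-.4)
print('scene stem end',at(s,S(42,385),85),'tip z49',at(s,S(46,433),49))
# top tail of handle top edge center
print('tail top',at(s,S(610,75),95))
# predicted scene pixels
E
```

```text
hook stem end [699.6 186.   89. ] tail [435.3 178.   95. ] len 264.4281699039305 yaw 0.03003119474462695
base [array([614.4, 225.6,  14. ]), array([615.6, 142.2,  14. ]), array([417. , 137.2,  14. ]), array([415.7, 220. ,  14. ])]
[515.7 181.3  14. ] yaw rest 0.026630448235700627 198.72631160321265
rest origin [573.7 182.8] seat [513.7 181.2]
kiln front [568.9 -66.7 200. ] [ 528.4 -297.3  200. ] 234.1413757358947
yaw kiln -0.17354829117301085
ring [ 639.4 -272.5] in kiln 104.99650270253773 -73.42357530631476
bolt [ 770.7 -298.1] 238.70570641638417 -76.0016800198036
17.444552945243682 -90.16140111339888
242.9162654658646 -110.01553606657386
15.76746022132353 107.2980111231958
242.2313018100131 114.16003493170686
17.34290733772021 -53.522413133701406
scene stem end [700.8 183.4  85. ] tip z49 [701.9 184.5  49. ]
tail top [441.5 179.4  95. ]
```

```bash
python3 - <<'E'
from h import *
c=pickle.load(open('scene.pkl','rb'))
cv2.imwrite('pics/c3.png',crop(c,165,150,305,255,5.7)[:600,:800])
E
```

```text
(no output)
```

View pics/c3.png

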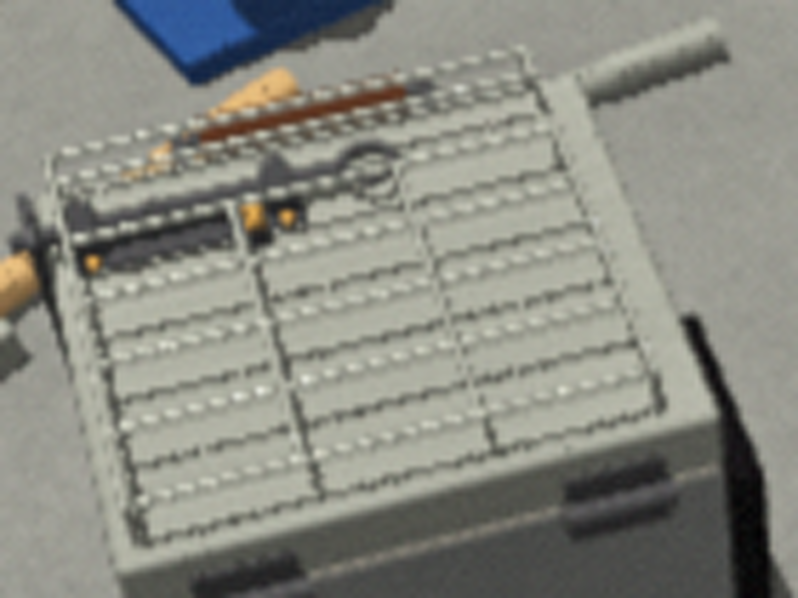

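```bash
cat >> h.py <<'E'
from plant import get_obs,capture
np.set_printoptions(precision=4,suppress=True)
def Rt(yaw,tilt=0): return R.from_euler('z',yaw)*R.from_euler('y',tilt)*R.from_euler('x',np.pi)
def plan(p,yaw,tilt=0):
    o=get_obs();r=R.from_euler('xyz',o['tcp_rot'])
    t=r.inv().apply(np.array(p)-o['tool_pos'])/1000
    w=(r.inv()*Rt(yaw,tilt)).as_rotvec()
    print('t',o['time'],'shift',t,'turn',w,'rows>=',np.linalg.norm(t)/.0417,np.linalg.norm(w)/.125)
E
python3 - <<'E'
from h import *
c=pickle.load(open('top.pkl','rb'));s=pickle.load(open('scene.pkl','rb'))
def tri(a,b):
    (o1,d1),(o2,d2)=ray(c,a),ray(s,b)
    k=np.linalg.lstsq(np.c_[d1,-d2],o2-o1,rcond=None)[0];p=o1+k[0]*d1;q=o2+k[1]*d2;return (p+q)/2,np.linalg.norm(p-q)
print('ring',tri((417.85,186.1),(229.5,179.8)), at(s,(229.5,179.8),212))
print('stem end',tri((253.4,175),(291.6,348.8)))
plan([515.5,181.3,340],np.pi+.028)
E
```

```text
ring (array([ 642.291 , -274.2075,  206.6281]), np.float64(3.1638137201682253)) [ 644.9685 -269.6016  212.    ]
stem end (array([700.6992, 185.5486,  87.9048]), np.float64(1.9260161994996812))
t 0.1 shift [-0.3843 -0.1363  0.0642] turn [-0.0013 -0.0005 -0.4808] rows>= 9.898134668667716 3.846147083481077
```

```bash
python3 -m pendant '[[[-0.01,-0.004,0.002],[0,0,-0.02],0.0918],[[-0.04,-0.014,0.006],[0,0,-0.06],0.0918],[[-0.08,-0.028,0.013],[0,0,-0.12],0.0918],[[-0.12,-0.042,0.02],[0,0,-0.18],0.0918],[[-0.16,-0.056,0.026],[0,0,-0.24],0.0918],[[-0.20,-0.07,0.033],[0,0,-0.30],0.0918],[[-0.24,-0.085,0.04],[0,0,-0.36],0.0918],[[-0.28,-0.1,0.047],[0,0,-0.42],0.0918],[[-0.32,-0.114,0.053],[0,0,-0.46],0.0918],[[-0.355,-0.126,0.059],[0,0,-0.481],0.0918]]'
python3 -m pendant '[[[-0.025,-0.009,0.004],[0,0,0],0.0918],[[-0.0293,-0.0103,0.0045],[0,0,0],0.0918],[[-0.0293,-0.0103,0.0045],[0,0,0],0.0918]]'
python3 - <<'E'
from h import *
plan([515.5,181.3,340],np.pi+.028)
c=capture('wrist');pickle.dump(c,open('w.pkl','wb'));cv2.imwrite('pics/w1.png',c['color'][:,:,::-1])
print(c['rvec'],c['tvec'])
y=.028;o=np.array([515.5,181.3,85]);X=np.array([np.cos(y),np.sin(y),0])
print(proj(c,[o,o-85*X,o+35*X,o+180*X,o+[0,0,-36]+180*X]))
E
```

```text
time: 0.93
tool_pos: [491.1, 205.3, 346.0]
tcp_rot: [3.142, -0.001, -3.111]
contact_force: [0.4, 1.2, 1.1]
grip_width: 91.7
time: 1.18
tool_pos: [520.9, 196.6, 341.0]
tcp_rot: [-3.141, -0.001, -3.116]
contact_force: [-1.3, 0.9, -1.1]
grip_width: 92.2
t 1.1833 shift [ 0.0057 -0.0152  0.001 ] turn [-0.0001 -0.0013 -0.0025] rows>= 0.38942506920769043 0.022702399900369374
[-2.0398 -2.093  -0.3074] [-184.5032 -520.9492  178.4848]
[[293.9524 240.7073]
 [291.0345 106.5228]
 [295.0458 288.6969]
 [298.9402 450.8998]
 [300.9199 418.1082]]
```

View pics/w1.png

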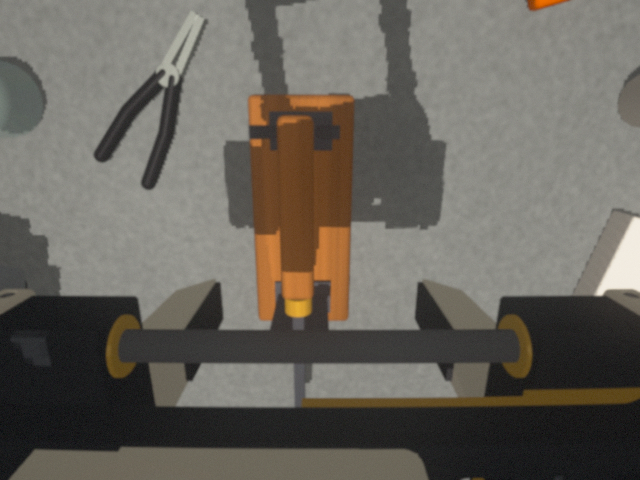

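```bash
python3 - <<'E'
from h import *
c=pickle.load(open('w.pkl','rb'))
print('tail',at(c,(296,117),95),'handle front',at(c,(299,292),95),'base back',at(c,(301,97),14),'front',at(c,(303,320),14),'stem',at(c,(299.5,370),89))
E
```

```text
tail [436.7958 182.5759  95.    ] handle front [548.2583 185.5223  95.    ] base back [419.5644 181.5591  14.    ] front [614.5832 185.804   14.    ] stem [614.1395 186.2248  89.    ]
```

```bash
python3 - <<'E'
from h import *
plan([516.5,182.7,244],np.pi+.028)
E
```

```text
t 1.2333 shift [ 0.0034 -0.0147  0.0973] turn [ 0.0001 -0.0018 -0.001 ] rows>= 2.362300599907756 0.016181007535522176
```

```bash
python3 -m pendant '[[[0.0034,-0.0147,0.02],[0,-0.001,0],0.0918],[[0.0034,-0.0147,0.045],[0,-0.001,0],0.0918],[[0.0034,-0.0147,0.065],[0,-0.001,0],0.0918],[[0.0034,-0.0147,0.075],[0,-0.001,0],0.0918],[[0.0034,-0.0147,0.075],[0,-0.001,0],0.0918]]'
python3 - <<'E'
from h import *
plan([516.5,182.7,244],np.pi+.028)
E
```

```text
time: 1.65
tool_pos: [515.2, 183.7, 265.3]
tcp_rot: [-3.141, -0.004, -3.112]
contact_force: [-0.4, 0.7, -0.1]
grip_width: 91.7
t 1.65 shift [-0.0014 -0.0011  0.0213] turn [-0.0006 -0.0035  0.0018] rows>= 0.5118023438269373 0.032150785653506785
```

Descend and close.

```bash
python3 -m pendant '[[[-0.001,-0.001,0.012],[0,-0.003,0.002],0.0918],[[-0.001,-0.001,0.021],[0,-0.003,0.002],0.0918],[[-0.001,-0.001,0.021],[0,-0.003,0.002],0.06],[[-0.001,-0.001,0.021],[0,-0.003,0.002],0.035],[[-0.001,-0.001,0.021],[0,-0.003,0.002],0.028],[[-0.001,-0.001,0.021],[0,-0.003,0.002],0.022],[[-0.001,-0.001,0.021],[0,-0.003,0.002],0.01],[[-0.001,-0.001,0.021],[0,-0.003,0.002],0.0],[[-0.001,-0.001,0.021],[0,-0.003,0.002],0.0],[[-0.001,-0.001,0.021],[0,-0.003,0.002],0.0]]'
python3 -m pendant '[[[0,0,0],[0,0,0],0.0],[[0,0,0],[0,0,0],0.0]]'
python3 - <<'E'
from h import *
o=get_obs();print(o['tool_pos'],o['tcp_rot'],o['moment'],o['grip_width'])
np.save('grasp.npy',np.r_[o['tool_pos'],o['tcp_rot']])
E
```

```text
time: 2.48
tool_pos: [517.8, 181.9, 246.2]
tcp_rot: [3.141, 0.004, -3.115]
contact_force: [0.3, -0.3, 0.4]
grip_width: 42.9
time: 2.65
tool_pos: [517.8, 181.9, 246.1]
tcp_rot: [3.142, 0.004, -3.115]
contact_force: [-0.1, 0.8, -0.4]
grip_width: 29.9
[517.7898 181.8799 246.0574] [ 3.1415  0.004  -3.1154] [0.0701 0.0366 0.0422] 29.85237148441334
```

```bash
python3 -m pendant '[[[0,0,0],[0,0,0],0.0],[[0,0,0],[0,0,0],0.0],[[0,0,0],[0,0,0],0.0],[[0,0,0],[0,0,0],0.0]]'
python3 - <<'E'
from h import *
o=get_obs();print(o['tool_pos'],o['tcp_rot'],o['moment'],o['grip_width'])
np.save('grasp.npy',np.r_[o['tool_pos'],o['tcp_rot']])
E
```

```text
time: 2.98
tool_pos: [517.8, 181.9, 246.0]
tcp_rot: [3.142, 0.004, -3.115]
contact_force: [-0.2, -0.0, -0.4]
grip_width: 21.6
[517.7882 181.8644 246.0369] [ 3.1415  0.004  -3.1155] [ 0.0629  0.0266 -0.0546] 21.63705926992091
```

```bash
python3 -m pendant '[[[0,0,-0.004],[0,0,0],0],[[0,0,-0.012],[0,0,0],0],[[0,0,-0.024],[0,0,0],0],[[0,0,-0.040],[0,0,0],0],[[0,0,-0.060],[0,0,0],0],[[0,0,-0.085],[0,0,0],0],[[0,0,-0.115],[0,0,0],0],[[0,0,-0.145],[0,0,0],0],[[0,0,-0.175],[0,0,0],0],[[0,0,-0.195],[0,0,0],0]]'
python3 -m pendant '[[[0,0,-0.008],[0,0,0],0],[[0,0,-0.01],[0,0,0],0],[[0,0,-0.01],[0,0,0],0]]'
python3 - <<'E'
from h import *
plan([464.9,-239.1,450],np.pi-.185)
o=get_obs();print(o['moment'],o['grip_width'])
E
```

```text
time: 3.82
tool_pos: [516.7, 181.9, 445.0]
tcp_rot: [3.141, 0.008, -3.115]
contact_force: [0.3, 0.3, -1.4]
grip_width: 21.6
time: 4.07
tool_pos: [516.7, 181.8, 450.7]
tcp_rot: [-3.142, 0.004, -3.115]
contact_force: [0.1, 0.2, -2.3]
grip_width: 21.7
t 4.0667 shift [ 0.0629 -0.4194  0.0005] turn [0.0004 0.0035 0.2113] rows>= 10.170482638226146 1.6904821901625429
[0.0434 0.0864 0.03  ] 21.729968257573347
```

```bash
python3 -m pendant '[[[0.001,-0.006,0],[0,0,0.003],0],[[0.003,-0.02,0],[0,0.001,0.01],0],[[0.006,-0.042,0],[0,0.002,0.02],0],[[0.01,-0.07,0],[0,0.003,0.035],0],[[0.0155,-0.103,0],[0,0.003,0.052],0],[[0.021,-0.139,0],[0,0.003,0.07],0],[[0.0265,-0.176,0],[0,0.003,0.089],0],[[0.032,-0.213,0],[0,0.003,0.107],0],[[0.0375,-0.25,0],[0,0.003,0.126],0],[[0.043,-0.287,0],[0,0.003,0.145],0]]'
python3 -m pendant '[[[0.0055,-0.035,0],[0,0,0.018],0],[[0.0105,-0.066,0],[0,0,0.034],0],[[0.0145,-0.093,0],[0,0,0.047],0],[[0.0175,-0.113,0],[0,0,0.057],0],[[0.0193,-0.126,0],[0,0,0.063],0],[[0.02,-0.132,0],[0,0,0.066],0],[[0.02,-0.1324,0],[0,0,0.066],0]]'
python3 - <<'E'
from h import *
plan([464.9,-239.1,437],np.pi-.185)
E
```

```text
time: 4.9
tool_pos: [480.5, -108.1, 449.2]
tcp_rot: [3.14, -0.002, 3.022]
contact_force: [0.7, -0.2, -0.9]
grip_width: 21.6
time: 5.48
tool_pos: [445.7, -236.0, 449.8]
tcp_rot: [3.14, -0.001, 2.955]
contact_force: [0.1, -0.9, -1.9]
grip_width: 21.8
t 5.4833 shift [-0.0195  0.0005  0.0128] turn [ 0.0013 -0.0007 -0.0012] rows>= 0.5586924107460182 0.015605328320863018
```

```bash
python3 -m pendant '[[[-0.006,0.0,0.004],[0,0,0],0],[[-0.013,0.0,0.009],[0,0,0],0],[[-0.018,0.0005,0.0125],[0,0,0],0],[[-0.0195,0.0005,0.0128],[0,0,0],0],[[-0.0195,0.0005,0.0128],[0,0,0],0]]'
python3 - <<'E'
from h import *
plan([464.9,-239.1,437],np.pi-.185)
o=get_obs();print(o['tool_pos'],o['tcp_rot'])
for n in('top','scene'):
    c=capture(n);pickle.dump(c,open(n+'2.pkl','wb'))
    globals()[n]=c
    x=o['tool_pos']+178.7*np.array([np.cos(-.185),np.sin(-.185),0])
    print(n,proj(c,[[x[0],x[1],240],[640.5,-272,212]]))
a=crop(top,385,150,450,225,8);b=crop(scene,190,130,245,200,8)
im=np.zeros((600,800,3),np.uint8)
a=a[:600,:400];im[:,:a.shape[1]]=a;b=crop(scene,200,140,250,215,8);im[:,400:]=b
cv2.imwrite('pics/c4.png',im)
E
```

```text
time: 5.9
tool_pos: [466.0, -237.7, 437.3]
tcp_rot: [3.14, -0.0, 2.958]
contact_force: [0.3, -0.5, -0.0]
grip_width: 21.7
t 5.9 shift [ 0.0008 -0.0016  0.0003] turn [ 0.0011 -0.0001  0.0019] rows>= 0.04362725546012759 0.01733781665593282
[ 466.0066 -237.6869  437.2973] [ 3.1405 -0.0001  2.9585]
top [[418.7983 182.4954]
 [417.6629 185.7021]]
scene [[228.8748 171.0879]
 [230.7398 178.6899]]
```

View pics/c4.png

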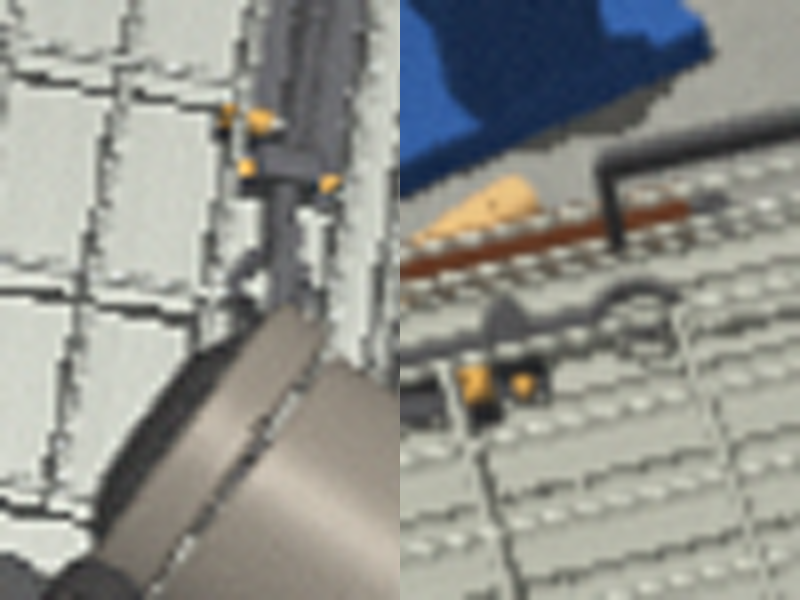

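```bash
python3 - <<'E'
from h import *
c=pickle.load(open('scene2.pkl','rb'))
o=get_obs();y=o['tcp_rot'][2]-np.pi;X=np.array([np.cos(y),np.sin(y),0]);print('yaw',y)
t=o['tool_pos']-[0,0,161]
for d in(176,179,182):print(d,'stemtop',proj(c,[t+d*X+4*X+[0,0,4]]),'tip',proj(c,[t+d*X-[0,0,36]]))
p=np.array([640.5,-272,212]);b=proj(c,[p])[0]
J=np.array([(proj(c,[p+e])[0]-b) for e in np.eye(3)*10]).T/10;print(J)
e=np.array([-1.0,-1.3]);print('dxy if z right',np.linalg.solve(J[:,:2],e))
print('tip at z240',at(c,(226.7,170.6),240),'ring',at(c,(229.55,179.5),212))
E
```

```text
yaw -0.18384976804860198
176 stemtop [[226.0033 158.82  ]] tip [[230.0265 170.528 ]]
179 stemtop [[224.8228 159.0742]] tip [[228.8783 170.7819]]
182 stemtop [[223.641  159.3286]] tip [[227.7289 171.0361]]
[[-0.3558  0.1461 -0.0586]
 [ 0.1279  0.2251 -0.2852]]
dxy if z right [ 0.3555 -5.9771]
tip at z240 [ 645.8227 -275.1021  240.    ] ring [ 644.413  -270.6189  212.    ]
```

```bash
python3 - <<'E'
from h import *
plan([465,-235.7,416.5],np.pi-.185)
E
python3 -m pendant '[[[0.0005,0.001,0.006],[0,0,0],0],[[0.001,-0.002,0.013],[0,0,0],0],[[0.001,-0.002,0.019],[0,0,0],0],[[0.001,-0.002,0.0208],[0,0,0],0],[[0.001,-0.002,0.0208],[0,0,0],0]]'
python3 - <<'E'
from h import *
plan([465,-235.7,416.5],np.pi-.185)
c=capture('scene');pickle.dump(c,open('scene3.pkl','wb'))
cv2.imwrite('pics/c5.png',crop(c,205,150,250,190,14))
E
```

```text
t 6.0 shift [0.0009 0.0021 0.0214] turn [0.0007 0.0007 0.0012] rows>= 0.516151068820606 0.01190320412567632
time: 6.42
tool_pos: [463.6, -240.2, 416.3]
tcp_rot: [3.14, -0.001, 2.956]
contact_force: [-0.6, -1.0, -0.8]
grip_width: 22.0
t 6.4167 shift [-0.0005  0.0046 -0.0002] turn [ 0.0013 -0.0006 -0.0001] rows>= 0.11191775168984867 0.011340552420922152
```

View pics/c5.png

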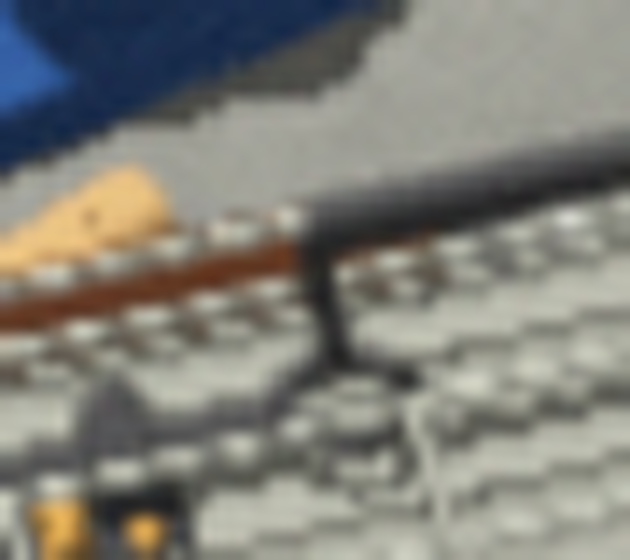

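```bash
python3 - <<'E'
from h import *
c=pickle.load(open('scene3.pkl','rb'))
t=at(c,(228.7,175.6),219.3);r=at(c,(229.55,179.5),212)
o=get_obs();print(t,r,r-t,o['tool_pos'],o['tcp_rot'])
from scipy.spatial.transform import Rotation as R
print(R.from_euler('xyz',o['tcp_rot']).inv().apply(r-t))
for r2 in (211,212,213):
  # predicted ring outline in crop for checking
  P=[[r[0]+15*np.cos(a),r[1]+15*np.sin(a),212] for a in np.arange(0,6.3,np.pi/2)]
print((proj(c,P)-[205,150]+.46)*14)
E
```

```text
[ 642.6745 -277.7601  219.3   ] [ 644.413  -270.6189  212.    ] [ 1.7385  7.1412 -7.3   ] [ 463.7797 -240.206   416.7948] [3.1407 0.0002 2.9565]
[-0.3931  7.3326  7.3067]
[[275.1244 446.4282]
 [380.8361 466.9738]
 [424.5693 392.6595]
 [319.8529 372.5411]
 [275.1244 446.4282]]
```

```bash
python3 -m pendant '[[[-0.0003,0.003,0],[0,0,0],0],[[-0.0003,0.0065,0],[0,0,0],0],[[-0.0003,0.0065,0.003],[0,0,0],0],[[-0.0003,0.0065,0.005],[0,0,0],0],[[-0.0003,0.0065,0.007],[0,0,0],0],[[-0.0003,0.0065,0.007],[0,0,0],0]]'
python3 - <<'E'
from h import *
o=get_obs();print(o['tool_pos'],o['contact_force'],o['moment'])
c=capture('scene');pickle.dump(c,open('scene4.pkl','wb'))
cv2.imwrite('pics/c6.png',crop(c,205,150,250,190,14))
E
```

```text
time: 6.97
tool_pos: [465.3, -233.9, 409.7]
tcp_rot: [3.141, 0.0, 2.957]
contact_force: [-1.1, -0.9, -1.8]
grip_width: 21.9
[ 465.3408 -233.8595  409.7108] [-1.0846 -0.8699 -1.8016] [-0.1272  0.0822 -0.1177]
```

View pics/c6.png

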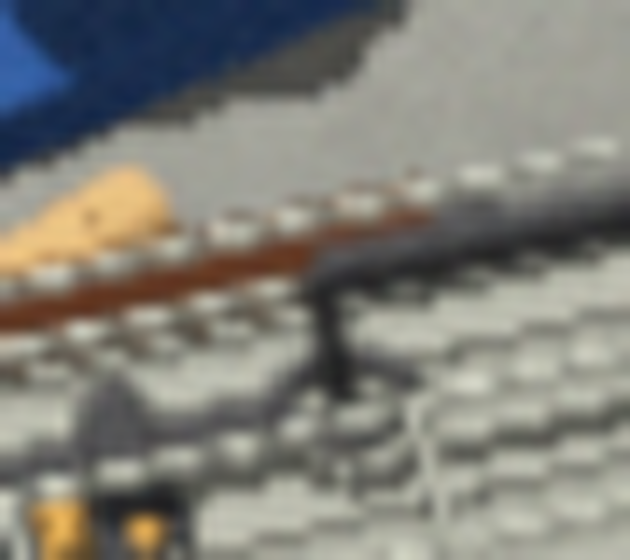

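```bash
python3 -m pendant '[[[0,0,0.002],[0,0,0],0],[[0,0,0.004],[0,0,0],0],[[0,0,0.006],[0,0,0],0],[[0,0,0.006],[0,0,0],0]]'
python3 - <<'E'
from h import *
o=get_obs();print(o['tool_pos'],o['tcp_rot'],o['contact_force'],o['moment'])
E
```

```text
time: 7.35
tool_pos: [465.4, -234.0, 403.8]
tcp_rot: [3.141, 0.001, 2.956]
contact_force: [1.1, -0.4, -0.9]
grip_width: 21.5
[ 465.368  -233.9759  403.8177] [3.1412 0.0009 2.9563] [ 1.1166 -0.4395 -0.8783] [-0.3246  0.0245 -0.2765]
```

```bash
python3 -m pendant '[[[0,0,0.0015],[0,0,0],0],[[0,0,0.003],[0,0,0],0],[[0,0,0.003],[0,0,0],0],[[0,0,0.003],[0,0,0],0]]'
python3 - <<'E'
from h import *
o=get_obs();print(o['tool_pos'],o['tcp_rot'],o['contact_force'],o['moment'])
c=capture('scene');pickle.dump(c,open('scene5.pkl','wb'))
cv2.imwrite('pics/c7.png',crop(c,205,150,250,190,14))
E
```

```text
time: 7.68
tool_pos: [465.4, -233.9, 401.1]
tcp_rot: [3.141, 0.001, 2.957]
contact_force: [-0.1, -2.8, -2.2]
grip_width: 21.7
[ 465.393  -233.8631  401.0883] [3.1411 0.0009 2.9566] [-0.1195 -2.7531 -2.2333] [-0.3524  0.0112 -0.3656]
```

View pics/c7.png

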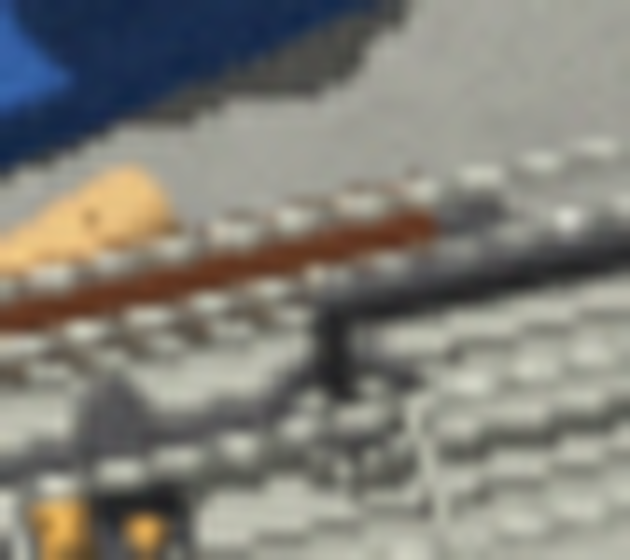

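```bash
python3 -m pendant '[[[0,-0.0015,0],[0,0,0],0],[[0,-0.003,0],[0,0,0],0],[[0.002,-0.003,0],[0,0,0],0],[[0.004,-0.003,0],[0,0,0],0],[[0.006,-0.003,0],[0,0,0],0],[[0.008,-0.003,0],[0,0,0],0],[[0.010,-0.003,0],[0,0,0],0]]'
cat > st.py <<'E'
from h import *
o=get_obs();r=R.from_euler('xyz',o['tcp_rot']).inv()
print(o['tool_pos'],o['tcp_rot'],'toolF',r.apply(o['contact_force']),'toolM',r.apply(o['moment']),o['grip_width'])
E
python3 st.py
```

```text
time: 8.32
tool_pos: [455.2, -235.0, 401.4]
tcp_rot: [3.142, 0.003, 2.957]
contact_force: [4.9, -0.9, -3.4]
grip_width: 21.9
[ 455.206  -234.9998  401.4013] [3.1415 0.0029 2.9567] toolF [-4.9392  0.0184  3.3787] toolM [ 0.1364 -0.6416  0.1909] 21.929212688713033
```

```bash
python3 -m pendant '[[[0.002,0,0],[0,0,0],0],[[0.004,0,0],[0,0,0],0],[[0.006,0,0],[0,0,0],0],[[0.008,0,0],[0,0,0],0],[[0.010,0,0],[0,0,0],0],[[0.012,0,0],[0,0,0],0],[[0.014,0,0],[0,0,0],0],[[0.016,0,0],[0,0,0],0],[[0.018,0,0],[0,0,0],0]]'
python3 st.py
python3 - <<'E'
from h import *
c=capture('scene');pickle.dump(c,open('scene6.pkl','wb'))
cv2.imwrite('pics/c8.png',crop(c,205,150,255,190,14))
E
```

```text
time: 9.07
tool_pos: [437.1, -231.6, 401.2]
tcp_rot: [3.141, 0.001, 2.957]
contact_force: [4.4, -3.0, -1.6]
grip_width: 21.9
[ 437.1209 -231.5832  401.2168] [3.1412 0.0011 2.9567] toolF [-4.9174 -2.1634  1.6179] toolM [ 0.2725 -0.6278  0.2399] 21.925023519493486
```

View pics/c8.png

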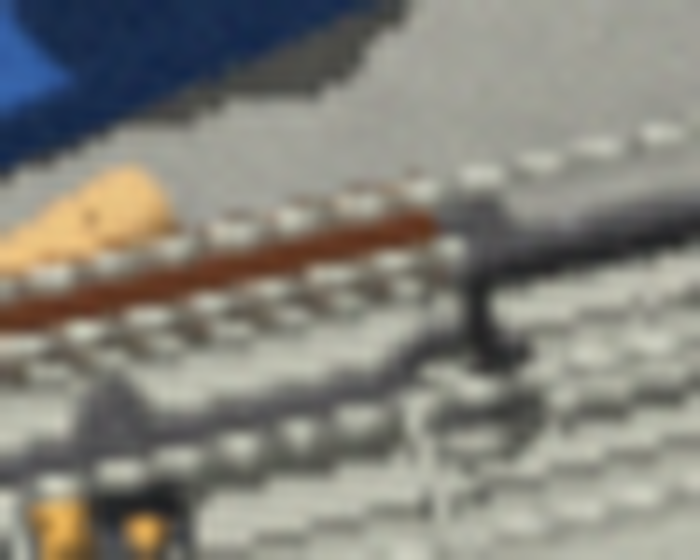

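```bash
python3 -m pendant '[[[0.0015,-0.0005,0],[0,0,0],0],[[0.003,-0.001,0],[0,0,0],0],[[0.0045,-0.001,0],[0,0,0],0],[[0.006,-0.001,0],[0,0,0],0]]'
python3 st.py
```

```text
time: 9.45
tool_pos: [431.1, -231.4, 401.1]
tcp_rot: [3.141, 0.001, 2.957]
contact_force: [4.1, -1.1, -2.3]
grip_width: 21.6
[ 431.1353 -231.3797  401.1191] [3.1409 0.0009 2.957 ] toolF [-4.2515 -0.2816  2.2899] toolM [ 0.0164 -0.675   0.0966] 21.590078108758995
```

Now small steps, reading force each call.

```bash
for i in 1; do python3 -m pendant '[[[0.001,0,0],[0,0,0],0],[[0.002,0,0],[0,0,0],0]]'; python3 -m pendant '[[[0.001,0,0],[0,0,0],0]]';python3 -m pendant '[[[0.001,0,0],[0,0,0],0]]';python3 -m pendant '[[[0.001,0,0],[0,0,0],0]]'; done; python3 st.py
```

```text
time: 9.62
tool_pos: [429.1, -231.0, 401.1]
tcp_rot: [3.141, 0.001, 2.957]
contact_force: [4.6, -1.8, -1.5]
grip_width: 22.1
time: 9.7
tool_pos: [428.2, -230.8, 401.1]
tcp_rot: [3.141, 0.001, 2.957]
contact_force: [4.0, -1.7, -2.6]
grip_width: 21.9
time: 9.78
tool_pos: [427.2, -230.7, 401.1]
tcp_rot: [3.141, 0.001, 2.957]
contact_force: [4.2, -1.2, -1.5]
grip_width: 21.7
time: 9.87
tool_pos: [426.3, -230.5, 401.1]
tcp_rot: [3.141, 0.001, 2.957]
contact_force: [5.6, -1.0, -2.4]
grip_width: 21.5
[ 426.2505 -230.5177  401.1347] [3.1411 0.001  2.9569] toolF [-5.6835  0.0506  2.4287] toolM [ 0.0398 -0.6829  0.0848] 21.50920108021219
```

```bash
python3 -m pendant '[[[0.001,0,0],[0,0,0],0]]'|grep -E "pos|force"; python3 -m pendant '[[[0.001,0,0],[0,0,0],0]]'|grep -E "pos|force";python3 -m pendant '[[[0.001,0,0],[0,0,0],0]]'|grep -E "pos|force"; python3 st.py
```

```text
tool_pos: [425.3, -230.3, 401.1]
contact_force: [3.9, -1.5, -2.5]
tool_pos: [424.3, -230.2, 401.1]
contact_force: [4.4, -0.4, -2.6]
tool_pos: [423.3, -230.0, 401.1]
contact_force: [3.8, -1.7, -1.8]
[ 423.2778 -229.9803  401.1458] [3.1411 0.001  2.9568] toolF [-4.02   -1.0214  1.8211] toolM [ 0.0183 -0.6753  0.062 ] 22.16869087415467
```

```bash
python3 -m pendant '[[[0.001,0,0],[0,0,0],0]]'|grep -E "pos|force"; python3 -m pendant '[[[0.001,0,0],[0,0,0],0]]'|grep -E "pos|force";python3 -m pendant '[[[0.001,0,0],[0,0,0],0]]'|grep -E "pos|force"; python3 st.py
```

```text
tool_pos: [422.4, -229.8, 401.2]
contact_force: [6.0, -1.6, -1.9]
tool_pos: [421.6, -229.7, 401.3]
contact_force: [7.6, -2.0, -2.5]
tool_pos: [420.9, -229.6, 401.4]
contact_force: [8.6, -2.3, -3.5]
[ 420.8837 -229.5852  401.3511] [3.1414 0.0034 2.9568] toolF [-8.8633 -0.6495  3.5428] toolM [-0.019  -1.3277  0.0273] 21.65835738183149
```

```bash
python3 -m pendant '[[[0.0008,0,0],[0,0,0],0]]'|grep -E "pos|force"; python3 -m pendant '[[[0.0008,0,0],[0,0,0],0]]'|grep -E "pos|force"; python3 st.py
```

```text
tool_pos: [420.3, -229.5, 401.4]
contact_force: [10.1, -0.7, -3.7]
tool_pos: [419.6, -229.4, 401.4]
contact_force: [11.5, -2.8, -4.6]
[ 419.6461 -229.3734  401.4411] [3.1416 0.0047 2.9568] toolF [-11.8189  -0.6497   4.692 ] toolM [-0.0152 -1.6697  0.0347] 21.58731623709042
```

```bash
python3 -m pendant '[[[0.0008,0,0],[0,0,0],0]]'|grep -E "pos|force"; python3 -m pendant '[[[0.0006,0,0],[0,0,0],0]]'|grep -E "pos|force"; python3 st.py
```

```text
tool_pos: [419.0, -229.3, 401.5]
contact_force: [11.9, -2.3, -4.9]
tool_pos: [418.4, -229.1, 401.4]
contact_force: [10.4, -2.0, -3.5]
[ 418.3761 -229.128   401.4315] [-3.1415  0.005   2.9568] toolF [-10.5312  -0.0911   3.5777] toolM [ 0.0426 -1.45    0.0693] 21.733411991780486
```

```bash
python3 -m pendant '[[[0.0006,0,0],[0,0,0],0]]'|grep -E "pos|force"; python3 -m pendant '[[[0.0006,0,0],[0,0,0],0]]'|grep -E "pos|force"; python3 st.py
```

```text
tool_pos: [417.7, -229.0, 401.4]
contact_force: [9.3, -3.0, -3.9]
tool_pos: [416.9, -228.9, 401.4]
contact_force: [8.7, -1.8, -2.7]
[ 416.9247 -228.901   401.3537] [-3.1416  0.0038  2.9568] toolF [-8.8823 -0.1935  2.7641] toolM [ 0.0837 -1.0936  0.0972] 22.142578147077288
```

```bash
python3 -m pendant '[[[0.0006,0,0],[0,0,0],0]]'|grep -E "pos|force"; python3 -m pendant '[[[0.0006,0,0],[0,0,0],0]]'|grep -E "pos|force"; python3 st.py
python3 - <<'E'
from h import *
c=capture('scene');pickle.dump(c,open('scene7.pkl','wb'))
cv2.imwrite('pics/c9.png',crop(c,205,150,255,190,14))
E
```

```text
tool_pos: [416.4, -228.8, 401.4]
contact_force: [9.6, -1.7, -3.8]
tool_pos: [416.1, -228.8, 401.5]
contact_force: [13.6, -2.7, -4.5]
[ 416.123  -228.786   401.5416] [-3.1413  0.0057  2.9567] toolF [-13.8732  -0.1249   4.5938] toolM [ 0.0434 -1.878   0.1032] 21.702434235117472
```

View pics/c9.png

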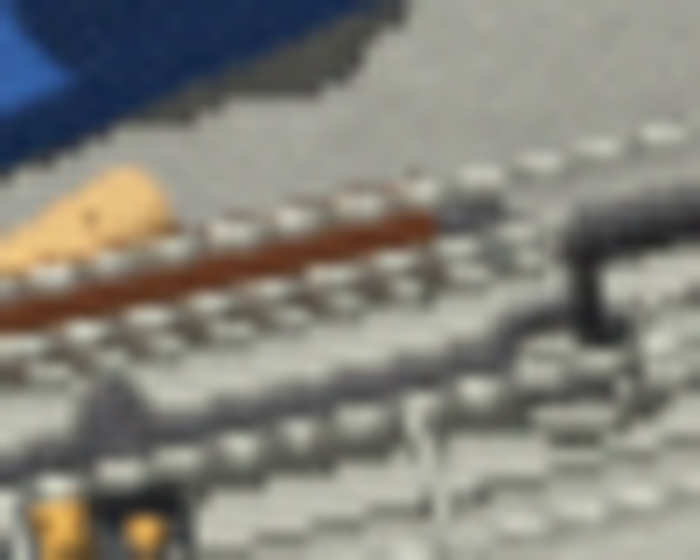

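```bash
python3 -m pendant '[[[-0.0015,0,0],[0,0,0],0],[[-0.003,0,0],[0,0,0],0],[[-0.0045,0,0],[0,0,0],0],[[-0.006,0,0],[0,0,0],0],[[-0.006,0,0],[0,0,0],0]]'; python3 st.py
```

```text
time: 11.5
tool_pos: [420.8, -229.4, 400.9]
tcp_rot: [3.141, -0.001, 2.957]
contact_force: [-0.6, -0.1, -1.3]
grip_width: 21.8
[ 420.8478 -229.4353  400.8853] [ 3.1406 -0.0005  2.957 ] toolF [ 0.5989 -0.2545  1.3298] toolM [-0.0068  0.0924  0.0194] 21.839482503335656
```

Free. Lift straight up.

```bash
python3 -m pendant '[[[0,0,-0.003],[0,0,0],0],[[0,0,-0.007],[0,0,0],0],[[0,0,-0.012],[0,0,0],0]]'; python3 st.py
python3 -m pendant '[[[0,0,-0.006],[0,0,0],0],[[0,0,-0.016],[0,0,0],0],[[0,0,-0.028],[0,0,0],0],[[0,0,-0.036],[0,0,0],0],[[0,0,-0.038],[0,0,0],0],[[0,0,-0.038],[0,0,0],0]]'
python3 st.py
python3 - <<'E'
from h import *
c=capture('top');pickle.dump(c,open('top3.pkl','wb'));s=capture('scene');pickle.dump(s,open('scene8.pkl','wb'))
g=np.load('grasp.npy');print(g)
plan([g[0],g[1],451],g[5])
# ring position by template match scene: dark ring patch start vs now along kiln x
a=cv2.cvtColor(pickle.load(open('scene.pkl','rb'))['color'],cv2.COLOR_RGB2GRAY);b=cv2.cvtColor(s['color'],cv2.COLOR_RGB2GRAY)
y=-.185;r=np.array([644.4,-270.6,212]);X=np.array([np.cos(y),np.sin(y),0])
al=lambda im,p:[im[int(round(v)),int(round(u))] for u,v in proj(s,p)]
A=np.array([90,75,60,45,30,15,0,-9,-12,-15,-18]);
# darkness profile along bolt axis, before/after
A=np.arange(60,-75,-3);print(A);print(al(a,[r+k*X for k in A]));print(al(b,[r+k*X for k in A]))
E
```

```text
time: 11.75
tool_pos: [420.9, -229.5, 413.4]
tcp_rot: [3.141, 0.0, 2.957]
contact_force: [-0.7, -0.3, -1.5]
grip_width: 22.0
[ 420.8766 -229.5014  413.4196] [3.1408 0.0003 2.9568] toolF [ 0.6885 -0.3861  1.4562] toolM [-0.088   0.0614  0.0109] 22.022837538723365
time: 12.25
tool_pos: [421.0, -229.6, 451.9]
tcp_rot: [-3.141, 0.002, 2.957]
contact_force: [-0.2, 0.3, -2.3]
grip_width: 21.8
[ 420.9597 -229.5895  451.8903] [-3.1413  0.0024  2.9568] toolF [0.2845 0.2099 2.33  ] toolM [-0.0074  0.0459 -0.037 ] 21.754561052342066
[517.7882 181.8644 246.0369   3.1415   0.004   -3.1155]
t 12.35 shift [-0.0197  0.4222  0.0001] turn [ 0.0008  0.0005 -0.2109] rows>= 10.134987120035323 1.6873727062123747
[ 60  57  54  51  48  45  42  39  36  33  30  27  24  21  18  15  12   9
   6   3   0  -3  -6  -9 -12 -15 -18 -21 -24 -27 -30 -33 -36 -39 -42 -45
 -48 -51 -54 -57 -60 -63 -66 -69 -72]
[np.uint8(119), np.uint8(181), np.uint8(181), np.uint8(139), np.uint8(104), np.uint8(153), np.uint8(170), np.uint8(126), np.uint8(125), np.uint8(161), np.uint8(163), np.uint8(130), np.uint8(114), np.uint8(175), np.ui
[... 435 characters left out ...]
nt8(147), np.uint8(187)]
[np.uint8(124), np.uint8(188), np.uint8(186), np.uint8(141), np.uint8(105), np.uint8(158), np.uint8(174), np.uint8(130), np.uint8(131), np.uint8(169), np.uint8(170), np.uint8(133), np.uint8(118), np.uint8(180), np.uint8(137), np.uint8(110), np.uint8(128), np.uint8(174), np.uint8(140), np.uint8(116), np.uint8(157), np.uint8(165), np.uint8(135), np.uint8(121), np.uint8(166), np.uint8(171), np.uint8(135), np.uint8(121), np.uint8(178), np.uint8(140), np.uint8(117), np.uint8(133), np.uint8(173), np.uint8(163), np.uint8(130), np.uint8(133), np.uint8(169), np.uint8(126), np.uint8(115), np.uint8(161), np.uint8(194), np.uint8(165), np.uint8(139), np.uint8(153), np.uint8(194)]
```

```bash
python3 -m pendant '[[[-0.0003,0.006,0],[0,0,-0.003],0],[[-0.001,0.02,0],[0,0,-0.01],0],[[-0.002,0.042,0],[0,0,-0.02],0],[[-0.0033,0.07,0],[0,0,-0.035],0],[[-0.0048,0.103,0],[0,0,-0.052],0],[[-0.0065,0.139,0],[0,0,-0.07],0],[[-0.0082,0.176,0],[0,0,-0.089],0],[[-0.01,0.213,0],[0,0,-0.107],0],[[-0.0117,0.25,0],[0,0,-0.126],0],[[-0.0134,0.287,0],[0,0,-0.145],0]]'
python3 - <<'E'
from h import *
g=np.load('grasp.npy')
plan([g[0],g[1],451],g[5])
E
```

```text
time: 13.18
tool_pos: [486.7, 52.3, 450.8]
tcp_rot: [3.141, 0.0, 3.103]
contact_force: [0.9, -0.2, -1.1]
grip_width: 21.6
t 13.1833 shift [-0.0261  0.1307 -0.0001] turn [ 0.0005  0.0001 -0.0647] rows>= 3.1948880439739087 0.5179453032944668
```

```bash
python3 -m pendant '[[[-0.007,0.033,0],[0,0,-0.018],0],[[-0.013,0.063,0],[0,0,-0.034],0],[[-0.018,0.089,0],[0,0,-0.047],0],[[-0.022,0.108,0],[0,0,-0.057],0],[[-0.024,0.119,0],[0,0,-0.063],0],[[-0.0255,0.124,0],[0,0,-0.065],0],[[-0.0255,0.124,0],[0,0,-0.065],0]]'
python3 - <<'E'
from h import *
g=np.load('grasp.npy')
plan([g[0],g[1],451],g[5])
E
```

```text
time: 13.77
tool_pos: [517.3, 173.6, 450.8]
tcp_rot: [3.141, 0.0, -3.115]
contact_force: [-0.2, -0.4, -2.0]
grip_width: 21.7
t 13.7667 shift [-0.0007  0.0083 -0.0002] turn [0.0001 0.     0.0001] rows>= 0.19946151406812923 0.0013674574642298905
```

```bash
python3 -m pendant '[[[-0.0003,0.003,0.006],[0,0,0],0],[[-0.0006,0.007,0.02],[0,0,0],0],[[-0.0007,0.0083,0.045],[0,0,0],0],[[-0.0007,0.0083,0.075],[0,0,0],0],[[-0.0007,0.0083,0.1],[0,0,0],0],[[-0.0007,0.0083,0.115],[0,0,0],0],[[-0.0007,0.0083,0.12],[0,0,0],0],[[-0.0007,0.0083,0.12],[0,0,0],0]]'
python3 - <<'E'
from h import *
g=np.load('grasp.npy')
plan(g[:3],g[5])
o=get_obs();dz=o['tool_pos']-g[:3]
s0=pickle.load(open('scene.pkl','rb'));s=capture('scene')
def tipdark(c,u0,v0):
    G=cv2.cvtColor(c['color'],cv2.COLOR_RGB2GRAY)
    P=G[v0-14:v0+14,u0-14:u0+20];print(u0-14,v0-14)
    for row in P: print(''.join('#' if x<75 else '.' for x in row))
f=np.array([699.6,185.5,85])
for c,d in((s0,0*dz),(s,dz)):
    q=np.round(proj(c,[f+d])[0]).astype(int);print(proj(c,[f+d]));tipdark(c,*q)
E
```

```text
time: 14.43
tool_pos: [517.7, 180.3, 330.1]
tcp_rot: [-3.141, -0.002, -3.118]
contact_force: [-0.3, -0.3, -1.0]
grip_width: 21.8
t 14.4333 shift [-0.0003  0.0015  0.0841] turn [-0.0004 -0.0018 -0.0024] rows>= 2.016173573829387 0.02434405040477473
[[292.5162 349.2592]]
279 335
..................................
..................................
..................................
..................................
.................................#
...............................###
.............................####.
...........................####...
.........................####.....
........................###.......
......................###.........
....................###...........
..................###.............
................####..............
..............####................
.............###..................
............###...................
............##....................
.............#....................
.............#....................
.............##...................
.............##...................
..................................
..................
[... 466 characters left out ...]

..........................####....
.........................###......
.......................###........
.....................###..........
...................###............
..................##..............
...............###................
.............####.................
.............###..................
.............##...................
..............##..................
..............##..................
..............##..................
..............##..................
..............##..................
..................................
..................................
..................................
..................................
..................................
```

```bash
python3 -m pendant '[[[-0.0003,0.0015,0.005],[0,0,-0.002],0],[[-0.0003,0.0015,0.015],[0,0,-0.002],0],[[-0.0003,0.0015,0.028],[0,0,-0.002],0],[[-0.0003,0.0015,0.04],[0,0,-0.002],0],[[-0.0003,0.0015,0.047],[0,0,-0.002],0],[[-0.0003,0.0015,0.05],[0,0,-0.002],0],[[-0.0003,0.0015,0.05],[0,0,-0.002],0]]'
python3 - <<'E'
from h import *
g=np.load('grasp.npy');plan(g[:3],g[5])
E
```

```text
time: 15.07
tool_pos: [518.1, 182.8, 280.9]
tcp_rot: [3.141, 0.0, -3.114]
contact_force: [0.1, -0.4, -1.2]
grip_width: 22.0
t 15.0667 shift [ 0.0004 -0.001   0.0349] turn [0.0001 0.0003 0.0011] rows>= 0.8364030282858059 0.009260211075637938
```

```bash
python3 -m pendant '[[[0.0004,-0.001,0.005],[0,0,0.001],0],[[0.0004,-0.001,0.011],[0,0,0.001],0],[[0.0004,-0.001,0.017],[0,0,0.001],0],[[0.0004,-0.001,0.023],[0,0,0.001],0],[[0.0004,-0.001,0.028],[0,0,0.001],0],[[0.0004,-0.001,0.031],[0,0,0.001],0],[[0.0004,-0.001,0.033],[0,0,0.001],0],[[0.0004,-0.001,0.033],[0,0,0.001],0]]'
python3 st.py;python3 - <<'E'
from h import *
g=np.load('grasp.npy');plan(g[:3],g[5])
E
```

```text
time: 15.73
tool_pos: [517.8, 181.8, 247.9]
tcp_rot: [3.141, 0.0, -3.115]
contact_force: [1.0, -0.1, -1.0]
grip_width: 21.9
[517.8194 181.837  247.8802] [ 3.1414  0.0003 -3.1154] toolF [-1.0035 -0.1367  0.9783] toolM [-0.0367  0.0486 -0.0218] 21.885544928016074
t 15.7333 shift [0.     0.     0.0018] turn [0.0002 0.0003 0.0001] rows>= 0.04421595484247233 0.002943592586100439
```

```bash
python3 -m pendant '[[[0,0,0.001],[0,0,0],0],[[0,0,0.0018],[0,0,0],0],[[0,0,0.0018],[0,0,0],0]]'; python3 st.py
```

```text
time: 15.98
tool_pos: [517.9, 181.9, 246.7]
tcp_rot: [3.141, 0.001, -3.115]
contact_force: [-0.2, -0.1, -2.0]
grip_width: 21.8
[517.9121 181.8539 246.6545] [ 3.1413  0.0013 -3.1154] toolF [ 0.2291 -0.0899  1.9517] toolM [-0.0359  0.0622 -0.0423] 21.779782034563002
```

```bash
python3 -m pendant '[[[0,0,0.0008],[0,0,0],0],[[0,0,0.0008],[0,0,0],0]]'; python3 st.py
```

```text
time: 16.15
tool_pos: [518.0, 181.9, 246.1]
tcp_rot: [3.141, 0.002, -3.115]
contact_force: [-1.2, -0.5, 0.8]
grip_width: 21.9
[517.9511 181.8642 246.066 ] [ 3.1412  0.0016 -3.1154] toolF [ 1.214  -0.4555 -0.8037] toolM [ 0.0085  0.0017 -0.0058] 21.90262743329829
```

```bash
python3 -m pendant '[[[0,0,0],[0,0,0],0.025],[[0,0,0],[0,0,0],0.03],[[0,0,0],[0,0,0],0.04],[[0,0,0],[0,0,0],0.06],[[0,0,0],[0,0,0],0.08],[[0,0,0],[0,0,0],0.09],[[0,0,0],[0,0,0],0.09],[[0,0,0],[0,0,0],0.09]]'; python3 st.py
```

```text
time: 16.82
tool_pos: [517.9, 181.9, 245.8]
tcp_rot: [3.141, 0.001, -3.115]
contact_force: [0.9, 0.9, 0.3]
grip_width: 65.7
[517.8798 181.8622 245.761 ] [ 3.1413  0.001  -3.1153] toolF [-0.9033  0.8798 -0.3288] toolM [ 0.0114 -0.0129  0.0314] 65.66814487788766
```

```bash
python3 -m pendant '[[[0,0,0],[0,0,0],0.09],[[0,0,0],[0,0,0],0.09],[[0,0,-0.005],[0,0,0],0.09],[[0,0,-0.015],[0,0,0],0.09],[[0,0,-0.035],[0,0,0],0.09],[[0,0,-0.06],[0,0,0],0.09],[[0,0,-0.09],[0,0,0],0.09],[[0,0,-0.12],[0,0,0],0.09],[[0,0,-0.14],[0,0,0],0.09],[[0,0,-0.15],[0,0,0],0.09]]'
python3 -m pendant '[[[0,0,0],[0,0,0],0.09],[[0,0,0],[0,0,0],0.09]]'
python3 - <<'E'
from h import *
s0=pickle.load(open('scene.pkl','rb'));s=capture('scene');t0=pickle.load(open('top.pkl','rb'));t=capture('top')
cv2.imwrite('pics/end.png',s['color'][:,:,::-1])
def dif(a,b,x0,y0,x1,y1,n):
    d=cv2.absdiff(a['color'],b['color']).max(2)[y0:y1,x0:x1]>45
    print(n,d.sum()); 
    if d.any(): v,u=np.nonzero(d);print(u.min()+x0,u.max()+x0,v.min()+y0,v.max()+y0)
dif(s0,s,285,285,405,375,'hook scene');dif(t0,t,230,165,285,285,'hook top');dif(t0,t,330,115,460,245,'kiln top')
def show(c,x0,y0,x1,y1,th):
    G=cv2.cvtColor(c['color'],cv2.COLOR_RGB2GRAY)[y0:y1,x0:x1]
    for r in G: print(''.join('#' if x<th else '.' for x in r))
show(s,285,338,320,360,75)
# ring in the top picture: dark pixels by kiln x along the bolt axis
print('ring top before');show(t0,405,160,432,205,120);print('now');show(t,405,160,432,215,120)
E
```

```text
time: 17.65
tool_pos: [517.8, 181.8, 400.0]
tcp_rot: [3.14, 0.007, -3.115]
contact_force: [0.4, -1.1, -0.2]
grip_width: 90.0
time: 17.82
tool_pos: [517.5, 181.8, 395.6]
tcp_rot: [3.141, 0.001, -3.115]
contact_force: [0.2, -0.5, -0.1]
grip_width: 90.1
hook scene 2088
313 404 285 365
hook top 2790
230 281 177 284
kiln top 209
410 429 129 207
..............................###..
............................##.....
..........................###......
........................###........
......................###..........
.....................##............
...................##..............
.................##................
...............##..................
.............###...................
............##.....................
.........###.......................
.......###.........................
.......##..........................
.......#...........................
.......#...........................
.......#...........................
.......##..........................
.......##..........................
...................................
...................................
..
[... 2153 characters left out ...]

.####......####....#.......
....#......###.....#.......
....#......###.....#.......
....#......###.............
....#......###.............
..........####............#
........######...........#.
.......#########.........#.
......##########..#......#.
......###...####.##......#.
.....###.....###.##........
.....###......##.##........
.....###......####.........
..#...###....#####.........
..#...#########.........#..
..#....########.........#..
..#....#######..........#..
.........####...........#..
.......................#..#
.......................#..#
................#......#..#
................#......#..#
................#.........#
................#.........#
##.............##.........#
```

```bash
python3 -m pendant '[[[0,0,0],[0,0,0],0.09],[[0,0,0],[0,0,0],0.09]]'; python3 -c "
from plant import close_job
print(close_job())"
```

```text
time: 18.08
tool_pos: [517.6, 181.8, 394.4]
tcp_rot: [-3.141, -0.002, -3.115]
contact_force: [0.6, 0.1, 0.2]
grip_width: 89.8
the job is handed in; nothing more can be done
None
```

The bolt is drawn back to its stop and the hook is back in its rest. I handed the job in at about 18 s, with the gripper open and lifted about 150 mm straight up from where it let go of the hook.

**Pull:** The bolt slid at 4–5 N and peaked at about 12 N over the spring catch, then eased to about 9 N. The force then rose sharply to about 14 N at the solid stop, where I stopped pulling.

**Bolt position:** In the top picture the ring moved about 38 mm. That puts it about 67 mm behind the kiln's front, against 68 mm for fully drawn.

**Hook:** I set it down at the grasp height (246 mm at the flange), with its weight off the wrist. In the scene picture its stem end and leg are within about 1 pixel (2–3 mm) of where they started.

**Not fully checked:**
- The leg pressed sideways on the ring with about 2–3 N as it went in. I moved it over before pulling.
- All 12 picture views were used by then, so the final checks were numerical.
- The before/after picture comparison around the rest was inconclusive, because the arm and its shadow were in view. I did not look closely at the handle's tail in the rear fork.
- I ran no picture check on the pliers and the other bystanders. No unexpected forces showed at the wrist.

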